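# Turn the bread carousel and hang the roll basket on its hook

## Robot

A 6-joint arm with a two-finger parallel gripper is mounted at the origin on the work surface. World frame = base frame: x ahead of the robot, y to its left, z up, the work surface at z = 0. Lengths are in m, angles in rad, forces in N, time in s.
With the tool pointing down it reaches from about 0.35 to 0.975 m from the base axis. Payload 4.9 kg.
Tool frame: the origin (TCP) lies at the very end of the fingers, on their centre line; the grasp point (between the pads) lies 19 mm behind it; z points along the fingers, y is the line along which they close (so a half turn about z gives the same grasp; the last joint's range is limited). The gripper opens to 85 mm and grips with 20 to 120 N. Pads are 22 mm wide; open, the fingers measure 114 mm over their backs; the gripper's body (76 mm by 85 mm) begins 54 mm behind the grasp point. The pads swing forward as they close: fully open they stand 13 mm farther back than shut.
Start: joints at [-1.268, 0.053, 1.613, -0, 1.476, -0.119], TCP at [0.256, -0.57, 0.231] pointing down, gripper open.
Joint ranges: [-3.01, 3.01], [-1.01, 2.22], [0.06, 2.58], [-1.02, 4.17], [0.09, 2.62], [-3.14, 3.14]. Speed limits (rad/s): [2.57, 2.57, 3.14, 3.14, 3.14, 3.14].

## Interface

Orientations are given as a unit quaternion [w, x, y, z].
In Python, from plant import manip gives the robot as it stands.
- The arm moves only by the shell command python3 -m pendant 'ROWS'. ROWS is JSON, a list of rows, each a list of 3 entries, a list of its own where there are three numbers: the opening, from 0 (shut) to 1 (fully open), then the shift along the tool's x, y, z in units of 12 cm (1.0 is 12 cm), then the turn about the tool's z in units of pi rad (1.0 is pi rad). In form: [[gripper, [dx, dy, dz], roll], ...]. A call has 1 to 10 rows; each row is the pose to reach, as a shift and turn from the pose commanded when the call began, along the tool's axes at that moment, turning the shorter way round; what a row does not reach only later rows make up. A row lasts 1/10 s, in which the tool goes at most 50 mm and 8.59 degrees, less where a joint would pass 70% of its speed; a pose out of reach is approached as far as the arm can. A call with a number of a shift or a turn outside -1 to 1 is refused whole. A call with a gripper value outside its range is refused whole. The fingers move at their own pace and stop on an object; the grip force is fixed at half the most. Time passes only in rows, so rows that repeat a pose let the fingers close. It gives the time, the measured TCP pose, the force, the opening and the grip force at its end, in the units of the state.
- manip.state(): the state, without advancing time (a new reading comes with each control period).
- manip.grab_frame(name): name is "scene" or "top"; returns a dict with "img" (384x512x3 uint8, red, green, blue), "fx", "fy", "cx", "cy" (pixels), "eye" and "rotation" of the camera in the world. Camera axes: x right, y down, z forward; pixel columns grow to the right and rows downward; lengths in m; the calibration is good to about 2 mm. A picture is of the moment at which its call begins. There is no depth.
- manip.job_done(): hands the job in; it is judged then, once.
The state is a dict: "time": time; "joint_pos": joint angles; "joint_vel": joint speeds; "joint_efforts": joint torques, N m; "tool_pos": TCP position; "tool_rot": TCP orientation; "contact_force": force on the tool from outside, world axes, zero at the start; "ft_torque": the same for the moment, N m; "gripper_width": opening from 0.0 (shut) to 1.0 (fully open); "grasp_force": force on a finger pad.
Only numpy, scipy, OpenCV 4.12 (cv2) and the standard library are available. Lean on these libraries where they do the work, as an engineer would, in place of code of your own. Each camera call takes 0.05 s, during which the arm holds its last target. There are 200 camera calls.

## Task

Turn the carousel of the little display stand clockwise (seen from above) until it comes up against its stop, so that its empty hook faces the front. Then hang the small bread basket by the middle of its handle on that hook, under the canopy's edge, lowering it gently until the hook carries it before you let go. Keep the basket upright all the time so that no roll would tip out, and leave the stack of cups, the jar and the loose bun where they are.

Things in the scene. Friction and masses are not known exactly. Their poses are not given: they have to be found in the camera images.
- stand: Fixed steel display stand. Origin: centre of its foot disc (radius 120 mm, 14 mm high) on the counter; z up; its -x axis is the front, where the empty hook points when the carousel is at its stop. A central post carries the canopy.
- canopy (a point): Centre of the underside of the stand's fixed round canopy: radius 74 mm, 330 to 370 mm above the counter. The hook lies only 26 mm outside its edge, so a gripper pointing straight down bumps into it: lean the tool's back away from the post, about 30 degrees.
- carousel (a joint): Carousel angle about the stand's upright axis, rad: 0 at the hard stop, growing counter-clockwise from above to 1.4; starts at 0.6 to 1.2. Dry friction 0.3 N m; stays where left. Wooden disc (radius 130 mm, z 16 to 30 mm), sleeve (radius 17 mm, up to z 307 mm) with the empty hook; on the side away from the hook an arm with a fixed steel scoop, within 90 mm of the axis.
- peg_top (a point): Top of the steel turning peg on the carousel's disc, 115 mm from the axis, 80 mm above the counter: 14 mm thick from the disc up, with an 18 mm head over its top 8 mm. It turns with the carousel; at the stop it stands 0.8 rad round from the hook, on the stand's +y side.
- hook_low (a point): Point 100 mm from the axis towards the empty hook, 215 mm up; turns with it. The hook's valley (wire centre line) is 0 to 28 mm straight above it: the hook is clamped at an unreported height that differs each time; find it by touch or sight. 8 mm wire; valley floor 8 mm long; a tip 118 mm from the axis, its top 24 mm above the valley's centre line. Rigid below 80 N.
- hook_root (a point): Point on the axis, 245 mm above the counter, near where the hook's arm leaves the sleeve by a dark clamp collar (radius 24 mm). From the valley the wire rises 22 mm to 82 mm from the axis, then 8 mm more to the sleeve: the valley is 36 mm wide between tip and inner shoulder.
- basket: Loose woven wooden basket, bread rolls fixed in it: 100 mm (x) by 130 mm (y) by 50 mm high, rolls up to 56 mm, 0.2 to 0.37 kg. Origin: centre of its underside; z up. Rigid steel bail handle of 9 mm round wire in its y-z plane: uprights at y = +-61 mm, level top bar along y, straight from y = -53 to +53 mm, centre line 140 mm above the underside.
- handle_mid (a point): Middle of the basket's handle bar, on its centre line, 140 mm above the basket's underside; axes as the basket's (bar along y).
- cups: Loose stack of nested paper cups, 84 mm wide, 142 mm high; bystander. Origin: centre of its underside.
- jar: Loose amber jar with steel lid, 66 mm wide, 90 mm high; bystander. Origin: centre of its underside.
- bun: Loose dark bun, 90 mm wide, 55 mm high; bystander. Origin: centre of its underside.
There are look-alikes about, which are no part of the job. Of the things that look like the basket, the smaller one is meant.

How it is judged:
By the outcome, as a careful person would: the job done as asked, in the order asked, and still so for the second after the job is handed in, with the robot touching nothing.
It also fails if it takes over 64 s, if anything falls off the work surface, if the arm or the gripper's body presses on something with over 40 N, if the wrist force passes 120 N, or if a joint passes its speed limit or range.

## Working session

There is one attempt and no reset: what is moved stays moved. The work goes in short steps, Python scripts to look and compute and a shell command to move; the robot and the scene stay as the last step left them, time stands still between calls to the robot, and variables do not carry over. Pictures are saved under pics/ and viewed, at most 10 in all, crops included, and the job is handed in when it is done.

```bash
ls; mkdir -p pics
python3 - <<'E'
from plant import manip
import cv2,numpy as np,json
for n in ("scene","top"):
    f=manip.grab_frame(n); cv2.imwrite(f"pics/{n}0.png",f["img"][:,:,::-1])
    print(n,{k:np.round(v,4).tolist() for k,v in f.items() if k!="img"})
print(manip.state())
E
```

```text
pics
scene {'fx': 346.4202, 'fy': 346.4202, 'cx': 255.1605, 'cy': 185.456, 'eye': [1.0221, -0.2926, 1.2059], 'rotation': [-0.2371, 0.824, 0.4953, -0.1394]}
top {'fx': 472.1201, 'fy': 472.1201, 'cx': 262.873, 'cy': 190.3327, 'eye': [0.2742, -0.0011, 1.7621], 'rotation': [0.0493, -0.6996, 0.7111, -0.0506]}
{'time': 0.1, 'joint_pos': array([-1.26799678e+00,  5.32666257e-02,  1.61415980e+00,  1.77503711e-05,
        1.47603672e+00, -1.18967409e-01]), 'joint_vel': array([ 0.00056071, -0.00161426, -0.00210498,  0.0006424 ,  0.00203363,
        0.00162081]), 'joint_efforts': array([ 1.07827407e-04, -3.94903851e+01, -3.71362782e+01, -1.03080063e-04,
        3.93295442e-03,  1.71600163e-05]), 'tool_pos': array([ 0.25570932, -0.5696669 ,  0.23019913]), 'tool_rot': array([-9.32109821e-04,  9.77846114e-01,  2.09322964e-01, -7.70459349e-05]), 'contact_force': array([ 0.42145297,  0.24283052, -0.49819005]), 'ft_torque': array([-0.03068298, -0.03559262,  0.00135109]), 'grasp_force': 0.0, 'gripper_width': 1.0005444341707268}
```

View pics/scene0.png

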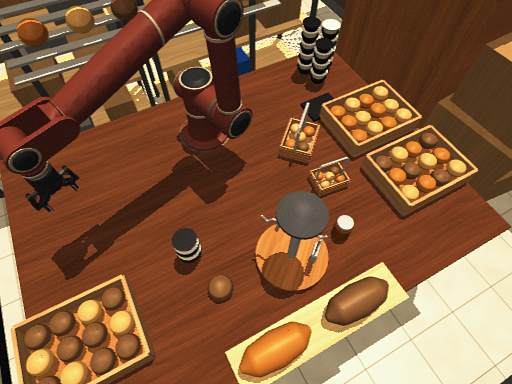

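View pics/top0.png

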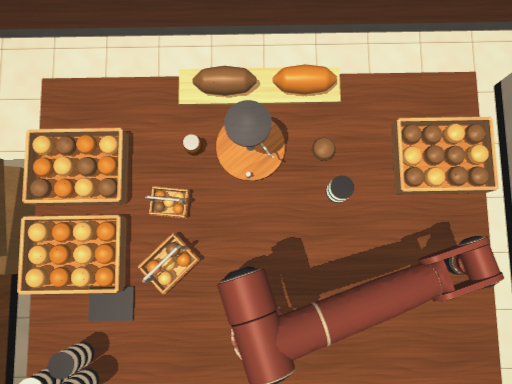

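Scene view: small basket at (329,178), larger look-alike at (299,140); stand canopy at (302,213); jar (344,226), cups (186,245), bun (220,289). Top view: small basket (170,202), larger (168,262); canopy (248,123), disc (250,150). The smaller basket fits the description. I'll confirm with an enlarged crop.

```bash
python3 - <<'E'
import cv2,numpy as np
a=cv2.imread('pics/top0.png')[95:295,130:300]; b=cv2.imread('pics/scene0.png')[110:300,245:365]
A=cv2.resize(a,None,fx=3,fy=3,interpolation=cv2.INTER_CUBIC); B=cv2.resize(b[:190],None,fx=600/190,fy=600/190,interpolation=cv2.INTER_CUBIC)[:, :290]
im=np.hstack([A[:600],B]);im=im[:, :800];print(A.shape,B.shape); cv2.imwrite('pics/crop1.png',im)
E
cat > h.py <<'E'
from plant import manip
import cv2,numpy as np
from scipy.spatial.transform import Rotation as R
def quat(q): return R.from_quat([q[1],q[2],q[3],q[0]]).as_matrix()
def frame(n):
    f=manip.grab_frame(n); f["R"]=quat(f["rotation"]) if np.size(f["rotation"])==4 else np.array(f["rotation"]); return f
def ray(f,u,v):
    d=f["R"]@np.array([(u-f["cx"])/f["fx"],(v-f["cy"])/f["fy"],1]); return np.array(f["eye"]),d/np.linalg.norm(d)
def plane(f,u,v,z):
    e,d=ray(f,u,v); return e+d*(z-e[2])/d[2]
def tri(f,p,g,q):
    e1,d1=ray(f,*p); e2,d2=ray(g,*q)
    s=np.linalg.lstsq(np.c_[d1,-d2],e2-e1,rcond=None)[0]; a=e1+d1*s[0]; b=e2+d2*s[1]
    return (a+b)/2,np.linalg.norm(a-b)
def proj(f,P):
    c=f["R"].T@(np.array(P)-f["eye"]); return np.array([f["fx"]*c[0]/c[2]+f["cx"],f["fy"]*c[1]/c[2]+f["cy"]])
E
```

```text
(600, 510, 3) (600, 290, 3)
```

View pics/crop1.png

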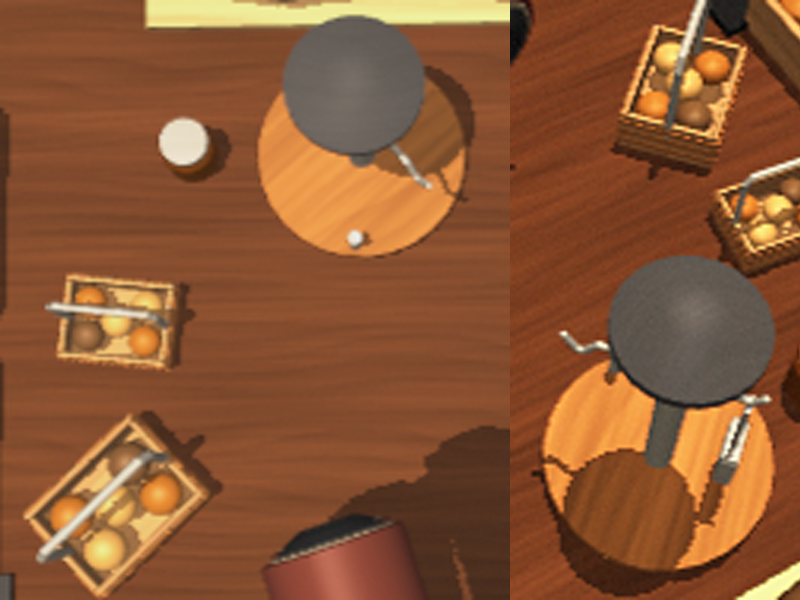

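The crop confirms it: of the two baskets, the small one (top (170,202)) has the shorter sides. The peg top is at about (248.7,174.3) in the top view. The hook tip is at about (272.7,156.7) in the top view and (261.8,216) in the scene view.

Run:
```python
from h import *
T=frame("top");S=frame("scene")
p=lambda n,v:print(n,np.round(v,4).tolist() if not isinstance(v,tuple) else (np.round(v[0],4).tolist(),round(v[1],4)))
# canopy: grey dark low-saturation
def blob(f,lo,hi,box):
    hsv=cv2.cvtColor(f["img"],cv2.COLOR_RGB2HSV); m=cv2.inRange(hsv,lo,hi); k=np.zeros_like(m); x0,y0,x1,y1=box;k[y0:y1,x0:x1]=m[y0:y1,x0:x1]
    k=cv2.morphologyEx(k,cv2.MORPH_OPEN,np.ones((3,3),np.uint8))
    c=max(cv2.findContours(k,cv2.RETR_EXTERNAL,cv2.CHAIN_APPROX_NONE)[0],key=cv2.contourArea); return c
ct=blob(T,(0,0,40),(180,60,130),(215,95,285,146)); cs=blob(S,(0,0,40),(180,60,130),(265,185,335,242))
et=cv2.fitEllipse(cv2.convexHull(ct));es=cv2.fitEllipse(cv2.convexHull(cs)); print(et,es)
c=tri(T,et[0],S,es[0]); p("canopy tri",c); p("can top@.37",plane(T,*et[0],.37)); p("scene@.37",plane(S,*es[0],.37))
d=blob(T,(5,120,120),(20,255,255),(210,100,292,185)); h=cv2.convexHull(d)[:,0]
P=np.array([plane(T,*q,.03)[:2] for q in h]);
A=np.c_[2*P,np.ones(len(P))]; P2=P
for _ in range(4):
    A=np.c_[2*P2,np.ones(len(P2))]; s=np.linalg.lstsq(A,(P2**2).sum(1),rcond=None)[0]; r=np.sqrt(s[2]+s[0]**2+s[1]**2); e=abs(np.hypot(*(P-s[:2]).T)-r); P2=P[e<.004]
p("disc centre,r",np.r_[s[:2],r]); print(len(P2),len(P))
d=blob(S,(5,120,90),(20,255,255),(245,210,335,295)); x,y,w,hh=cv2.boundingRect(d);print('scene disc',x,y,w,hh)
p("peg top@.08",plane(T,248.7,174.3,.08))
p("hook tip",tri(T,(272.7,156.7),S,(261.8,216.1)))
p("hook tip@.25",plane(T,272.7,156.7,.25))
for q in((146.7,197.7),(185.3,201.7)): p("handle@.14",plane(T,*q,.14))
for n,f,b in(("T",T,(140,180,195,222)),("S",S,(300,150,355,198))):
    x0,y0,x1,y1=b; cv2.imwrite(f"pics/b{n}.png",cv2.resize(f["img"][y0:y1,x0:x1,::-1],None,fx=7,fy=7,interpolation=cv2.INTER_CUBIC))
a=cv2.imread('pics/bT.png');b=cv2.imread('pics/bS.png');im=np.zeros((294+336,385,3),np.uint8)
im=np.hstack([np.vstack([a,np.zeros((42,385,3),np.uint8)]),b]); x0,y0,x1,y1=250,195,310,245
k=cv2.resize(S["img"][y0:y1,x0:x1,::-1],None,fx=5,fy=5,interpolation=cv2.INTER_CUBIC)
im=np.vstack([im,np.hstack([k,np.zeros((250,470,3),np.uint8)])]);x0,y0,x1,y1=240,135,295,180
k=cv2.resize(T["img"][y0:y1,x0:x1,::-1],None,fx=5,fy=5,interpolation=cv2.INTER_CUBIC); im[336:336+225,400:400+275]=k
cv2.imwrite("pics/crop2.png",im);print(im.shape)
```

```text
((247.68499755859375, 122.87236785888672), (45.5611686706543, 46.30256271362305), 129.51962280273438) ((301.0426940917969, 216.1708221435547), (51.11945724487305, 52.04481887817383), 88.78549194335938)
canopy tri ([0.6923, 0.0375, 0.3257], np.float64(0.0026))
can top@.37 [0.68, 0.0375, 0.37]
scene@.37 [0.7084, 0.0197, 0.37]
disc centre,r [0.1585, 0.0455, 0.4148]
2 5
scene disc 245 210 90 85
peg top@.08 [0.5728, 0.0441, 0.08]
hook tip ([0.602, -0.0397, 0.2398], np.float64(0.0003))
hook tip@.25 [0.5997, -0.0396, 0.25]
handle@.14 [0.4857, 0.3966, 0.14]
handle@.14 [0.4695, 0.2629, 0.14]
(586, 770, 3)
```

View pics/crop2.png

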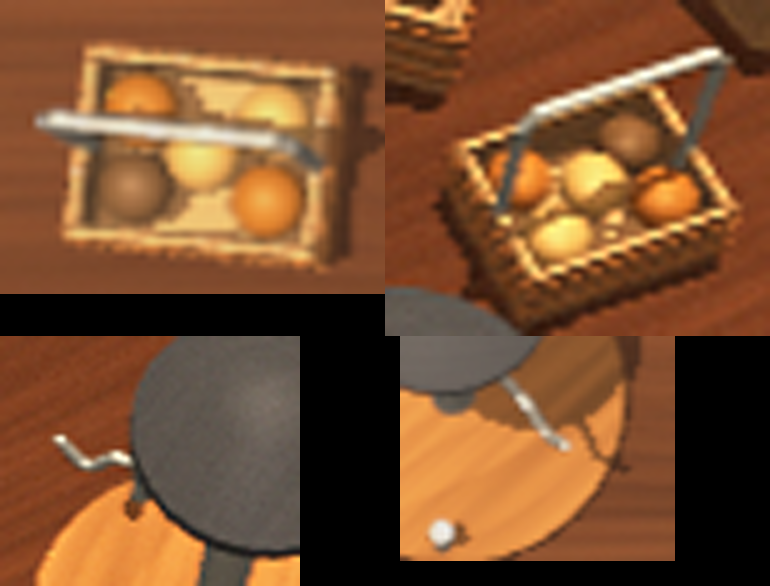

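Crop 2 shows the handle bar ends. In the top view they are about (146,197.4) and (182,200.2). In the scene view they are about (347.9,157.4) and (320.7,166.1). The hook tip is at top (273,157) and scene (262,216), and the peg head is at top (248.5,174.2).

The moves can't tilt the tool. I'll therefore hold the handle near its end with the bar skewed, so the vertical gripper stays outside the canopy.

Run:
```python
from h import *
from scipy.optimize import least_squares
T=frame("top");S=frame("scene")
def blob(f,lo,hi,box):
    hsv=cv2.cvtColor(f["img"],cv2.COLOR_RGB2HSV); m=cv2.inRange(hsv,lo,hi); k=np.zeros_like(m); x0,y0,x1,y1=box;k[y0:y1,x0:x1]=m[y0:y1,x0:x1]
    k=cv2.morphologyEx(k,cv2.MORPH_OPEN,np.ones((3,3),np.uint8))
    return max(cv2.findContours(k,cv2.RETR_EXTERNAL,cv2.CHAIN_APPROX_NONE)[0],key=cv2.contourArea)
r=lambda v:np.round(v,4).tolist()
for f,b in((T,(205,90,295,150)),(S,(262,180,340,248))):
    c=blob(f,(0,0,40),(180,75,140),b)[:,0]
    for z in(.33,.35):
        P=np.array([plane(f,*q,z)[:2] for q in c]); s=least_squares(lambda a:np.hypot(*(P-a).T)-.074,P.mean(0),loss="soft_l1",f_scale=.002).x
        s2=least_squares(lambda a:np.hypot(*(P-a[:2]).T)-a[2],np.r_[P.mean(0),.07],loss="soft_l1",f_scale=.002).x; print("canopy",z,r(s),r(s2))
for f,b in((T,(205,100,295,190)),(S,(248,205,336,295))):
    c=blob(f,(8,150,150),(18,255,255),b)[:,0]
    P=np.array([plane(f,*q,.03)[:2] for q in c]); s=least_squares(lambda a:np.hypot(*(P-a).T)-.13,[.69,.04],loss="cauchy",f_scale=.002).x; print("disc",r(s),r(proj(f,[*s,.03])))
a,da=tri(T,(146,197.4),S,(347.9,157.4)); b,db=tri(T,(182,200.2),S,(320.7,166.1)); print("handle",r(a),da,r(b),db,"len",np.linalg.norm(a-b))
for n,t,z in(("jar",(192,142),.09),("cups",(342,186),.142),("bun",(324,149),.028)): print(n,r(plane(T,*t,z)))
q=manip.state(); print(r(q["tool_pos"])); print(r(quat(q["tool_rot"])))
```

```text
canopy 0.33 [0.6917, 0.0388] [0.692, 0.0387, 0.0724]
canopy 0.35 [0.6853, 0.0384] [0.6862, 0.0382, 0.0714]
canopy 0.33 [0.6875, 0.0401] [0.6875, 0.0401, 0.0739]
canopy 0.35 [0.6957, 0.0318] [0.6952, 0.0325, 0.0723]
disc [0.6917, 0.0389] [250.0825, 145.4225]
disc [0.6926, 0.0369] [291.5548, 253.9327]
handle [0.4884, 0.4019, 0.132] 0.00219406651319494 [0.4771, 0.278, 0.1414] 0.008904273941260804 len 0.12483398247630276
jar [0.6933, 0.2482, 0.09]
cups [0.5153, -0.2809, 0.142]
bun [0.6739, -0.2385, 0.028]
[0.2558, -0.57, 0.2309]
[[0.9124, 0.4094, -0.0002], [0.4094, -0.9124, 0.0007], [0.0001, -0.0008, -1.0]]
```

```bash
for i in 1 2 3 4; do python3 -m pendant '[[1,[0.8,-0.67,0],0],[1,[0.8,-0.67,0],0],[1,[0.8,-0.67,0],0]]' | tail -c 600; done; python3 -m pendant '[[1,[0.8,-0.67,0],-0.45],[1,[0.8,-0.67,0],-0.45],[1,[0.8,-0.67,0],-0.45],[1,[0.8,-0.67,0],-0.45],[1,[0.8,-0.67,0],-0.45],[1,[0.8,-0.67,0],-0.45],[1,[0.8,-0.67,0],-0.45],[1,[0.8,-0.67,0],-0.45],[1,[0.8,-0.67,0],-0.45],[1,[0.8,-0.67,0],-0.45]]'
python3 - <<'E'
from h import *
q=manip.state();print(q["time"],q["tool_pos"],quat(q["tool_rot"]).round(3),q["joint_pos"].round(2),q["contact_force"])
E
```

```text
time: 0.6
tool_pos: [0.3115, -0.4549, 0.231]
tool_rot: [-0.001, 0.978, 0.21, 0.0]
contact_force: [-0.1, -0.2, 0.7]
gripper_width: 1.0
grasp_force: 0.0
time: 0.9
tool_pos: [0.3662, -0.342, 0.2313]
tool_rot: [-0.0, 0.978, 0.21, 0.0]
contact_force: [-0.5, -0.3, -0.7]
gripper_width: 1.0
grasp_force: 0.0
time: 1.2
tool_pos: [0.4208, -0.2293, 0.2314]
tool_rot: [-0.0, 0.978, 0.211, 0.0]
contact_force: [0.3, -0.8, -0.3]
gripper_width: 1.0
grasp_force: 0.0
time: 1.5
tool_pos: [0.4754, -0.1166, 0.2315]
tool_rot: [-0.0, 0.978, 0.211, 0.0]
contact_force: [0.7, -1.0, 0.3]
gripper_width: 1.001
grasp_force: 0.0
time: 2.5
tool_pos: [0.5292, -0.0069, 0.2313]
tool_rot: [-0.0, 0.606, 0.795, 0.0]
contact_force: [-0.5, 1.2, -0.0]
gripper_width: 1.0
grasp_force: 0.0
2.5 [ 0.52917704 -0.00692141  0.23130385] [[-0.265  0.964 -0.   ]
 [ 0.964  0.265  0.   ]
 [ 0.     0.    -1.   ]] [-0.15 -0.18  1.83  0.    1.49 -0.42] [-0.48411674  1.18554635 -0.02880731]
```

```bash
for i in 1 2; do python3 -m pendant '[[1,[0,0,0.4],0],[1,[0,0,0.81],0],[1,[0,0,0.81],0]]' | grep -E "pos|force"; done; for i in 1 2; do python3 -m pendant '[[1,[0.1,0.003,0],0.022],[1,[0.19,0.013,0],0.044],[1,[0.29,0.03,0],0.067],[1,[0.38,0.053,0],0.089],[1,[0.38,0.053,0],0.089]]'| grep -E "time|pos|contact"; done
python3 - <<'E'
from h import *
f=frame("top"); cv2.imwrite("pics/t2.png",f["img"][:,:,::-1])
q=manip.state();print(quat(q["tool_rot"]).round(3),q["joint_pos"].round(2))
E
```

```text
tool_pos: [0.5234, -0.0061, 0.1261]
contact_force: [-1.7, -0.9, -0.4]
grasp_force: 0.0
tool_pos: [0.5246, -0.0062, 0.032]
contact_force: [-1.2, -0.6, -0.8]
grasp_force: 0.0
time: 3.6
tool_pos: [0.526, 0.0394, 0.041]
contact_force: [0.2, -0.2, -0.0]
time: 4.1
tool_pos: [0.5328, 0.0847, 0.04]
contact_force: [0.0, 0.6, -0.6]
[[ 0.287  0.958  0.004]
 [ 0.958 -0.287  0.   ]
 [ 0.001  0.003 -1.   ]] [0.02 0.05 1.96 0.   1.13 0.31]
```

Run:
```python
import cv2
a=cv2.imread('pics/t2.png')[90:230,180:340];cv2.imwrite('pics/t2c.png',cv2.resize(a,None,fx=4,fy=4,interpolation=cv2.INTER_CUBIC))
```

```text
(no output)
```

View pics/t2c.png

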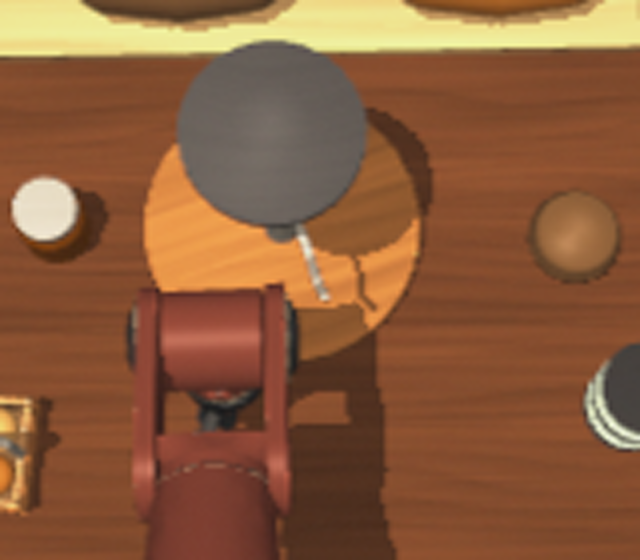

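The carousel is turning. The hook tip is now at about (261,164) in the top view, up from (273,157). I'll keep going.

```bash
python3 -m pendant '[[1,[0.1,0.003,0],0.022],[1,[0.19,0.013,0],0.044],[1,[0.24,0.022,0],0.056],[1,[0.24,0.022,0],0.056]]'| grep -E "time|pos|contact"
python3 - <<'E'
from h import *
f=frame("top"); p=plane(f,261,164.3,.24);print(p,np.degrees(np.arctan2(p[1]-.0385,p[0]-.6915))%360)
cv2.imwrite("pics/t3.png",f["img"][:,:,::-1])
m=cv2.inRange(cv2.cvtColor(f["img"],cv2.COLOR_RGB2HSV),(0,0,140),(180,60,255))[140:175,235:285]; ys,xs=np.nonzero(m); print(sorted(zip(ys+140,xs+235))[-12:])
E
```

```text
time: 4.55
tool_pos: [0.5422, 0.1108, 0.0381]
contact_force: [-0.5, -1.3, -0.2]
[ 0.57704125 -0.00097203  0.24      ] 199.02716762742946
[(np.int64(153), np.int64(252)), (np.int64(153), np.int64(253)), (np.int64(154), np.int64(253)), (np.int64(155), np.int64(253)), (np.int64(158), np.int64(254)), (np.int64(159), np.int64(254)), (np.int64(160), np.int64(254)), (np.int64(161), np.int64(254)), (np.int64(163), np.int64(255)), (np.int64(164), np.int64(255)), (np.int64(165), np.int64(255)), (np.int64(165), np.int64(256))]
```

```bash
for i in 1 2 3; do python3 -m pendant '[[1,[0.07,0.002,0],0.017],[1,[0.14,0.0075,0],0.033],[1,[0.14,0.0075,0],0.033]]'| grep -E "pos|contact"
python3 - <<'E'
from h import *
f=frame("top")
m=cv2.inRange(cv2.cvtColor(f["img"],cv2.COLOR_RGB2HSV),(0,0,140),(180,60,255))[140:175,225:285]; ys,xs=np.nonzero(m); i=ys.argmax(); p=plane(f,xs[i]+225,ys[i]+140,.24);print(xs[i]+225,ys[i]+140,np.degrees(np.arctan2(p[1]-.0385,p[0]-.6915))%360)
E
done
```

```text
tool_pos: [0.5501, 0.1254, 0.0373]
contact_force: [0.1, 0.0, 0.7]
251 166 183.1506449147702
tool_pos: [0.5573, 0.1366, 0.0367]
contact_force: [-11.7, -9.9, 8.9]
249 166 180.01144180831966
tool_pos: [0.5601, 0.1419, 0.0365]
contact_force: [-49.6, -36.2, 39.6]
249 166 180.01144180831966
```

```bash
python3 -m pendant '[[1,[-0.15,0,0],0],[1,[-0.3,0,0],0],[1,[-0.3,0,0],0],[1,[-0.3,-0.4,0],0],[1,[-0.3,-0.6,0],0],[1,[-0.3,-0.6,0],0]]'| grep -E "pos|contact";  python3 -m pendant '[[1,[0,-0.4,-0.4],0],[1,[0,-0.8,-0.8],0],[1,[0,-0.8,-1],0],[1,[0,-0.8,-1],0]]'| grep -E "pos|contact"; python3 -m pendant '[[1,[0,-0.4,-0.4],0],[1,[0,-0.6,-0.6],0],[1,[0,-0.6,-0.6],0],[1,[0,-0.6,-0.6],0]]'
python3 - <<'E'
from h import *
T=frame("top");S=frame("scene")
cv2.imwrite("pics/t4.png",T["img"][:,:,::-1]);cv2.imwrite("pics/s4.png",S["img"][:,:,::-1])
x=lambda f,b,k:cv2.resize(f["img"][b[1]:b[3],b[0]:b[2],::-1],None,fx=k,fy=k,interpolation=cv2.INTER_CUBIC)
im=np.zeros((600,800,3),np.uint8)
def put(a,r,c): im[r:r+a.shape[0],c:c+a.shape[1]]=a[:600-r,:800-c]
put(x(T,(138,178,198,224),6),0,0); put(x(S,(298,148,356,198),6),0,365)
put(x(T,(225,135,275,180),6),300,0); put(x(S,(245,185,315,235),6),300,365)
cv2.imwrite("pics/c5.png",im)
q=manip.state();print(quat(q["tool_rot"]).round(3),q["joint_pos"].round(2),q["contact_force"])
E
```

```text
tool_pos: [0.4927, 0.1786, 0.0365]
contact_force: [1.0, 0.4, 0.8]
tool_pos: [0.4292, 0.2474, 0.1643]
contact_force: [0.8, 0.1, -0.1]
time: 7.05
tool_pos: [0.376, 0.2959, 0.2304]
tool_rot: [-0.0, 0.923, 0.385, 0.002]
contact_force: [0.7, -0.5, -0.9]
gripper_width: 0.998
grasp_force: 0.0
[[ 0.705  0.71  -0.002]
 [ 0.71  -0.705 -0.001]
 [-0.002 -0.    -1.   ]] [ 0.51 -0.31  1.95 -0.    1.5   1.29] [-0.75671174 -0.08881603 -0.0612071 ]
```

View pics/c5.png

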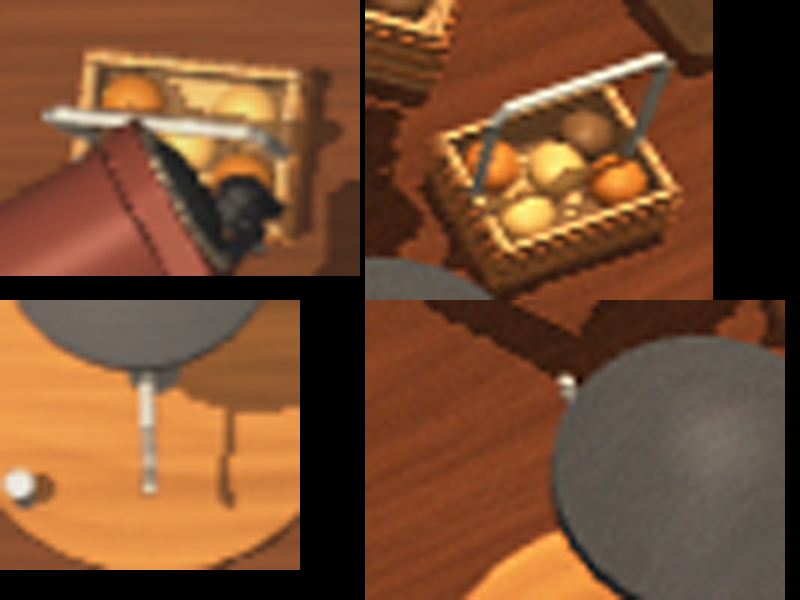

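View: hook tip at top (250,166.7) and scene (278.8,198.8), peg at top (228.3,165.8). The hook points straight at the robot. Handle corners are top (145.5,197.3) and (181,200.2), scene (348.5,158) and (321,166).

Run:
```python
from h import *
T=frame("top");S=frame("scene");r=lambda v:np.round(v,4).tolist()
for t,s in(((145.5,197.3),(348.5,158)),((181,200.2),(321,166))): a,d=tri(T,t,S,s); print(r(a),round(d,4),r(plane(T,*t,.14)),r(plane(S,*s,.14)))
a,d=tri(T,(250,166.7),S,(278.8,198.8));print("tip",r(a),d)
for z in (.23,.24,.25,.26,.27):print(z,r(plane(T,250,166.7,z)),r(plane(S,278.8,198.8,z)))
print("peg",r(plane(T,228.3,165.8,.08)))
# basket rim check
for t in((152,187),(188,190),(187,218),(150.5,204)): print("rim",r(plane(T,*t,.05)))
# bar line in top image, mask
m=cv2.inRange(cv2.cvtColor(T["img"],cv2.COLOR_RGB2HSV),(0,0,120),(180,70,255)); ys,xs=np.nonzero(m[190:206,140:190]); print(list(zip(xs+140,ys+190))[::3])
```

```text
[0.4895, 0.405, 0.1274] 0.0026 [0.4871, 0.4007, 0.14] [0.4962, 0.3982, 0.14]
[0.4768, 0.2809, 0.14] 0.0071 [0.475, 0.2778, 0.14] [0.4782, 0.2843, 0.14]
tip [0.5711, 0.0372, 0.2372] 0.004345691373308792
0.23 [0.5716, 0.0355, 0.23] [0.5686, 0.0417, 0.23]
0.24 [0.5696, 0.0352, 0.24] [0.5733, 0.0383, 0.24]
0.25 [0.5677, 0.035, 0.25] [0.5779, 0.0349, 0.25]
0.26 [0.5657, 0.0347, 0.26] [0.5826, 0.0315, 0.26]
0.27 [0.5638, 0.0345, 0.27] [0.5872, 0.028, 0.27]
peg [0.6053, 0.1177, 0.08]
rim [0.5366, 0.3999, 0.05]
rim [0.5234, 0.2679, 0.05]
rim [0.4207, 0.2709, 0.05]
rim [0.474, 0.4043, 0.05]
[(np.int64(146), np.int64(196)), (np.int64(149), np.int64(196)), (np.int64(145), np.int64(197)), (np.int64(148), np.int64(197)), (np.int64(151), np.int64(197)), (np.int64(154), np.int64(197)), (np.int64(157), np.int64(197)), (np.int64(147), np.int64(198)), (np.int64(150), np.int64(198)), (np.int64(153), np.int64(198)), (np.int64(156), np.int64(198)), (np.int64(162), np.int64(198)), (np.int64(165), np.int64(198)), (np.int64(168), np.int64(198)), (np.int64(171), np.int64(198)), (np.int64(163), np.int64(199)), (np.int64(166), np.int64(199)), (np.int64(169), np.int64(199)), (np.int64(172), np.int64(199)), (np.int64(175), np.int64(199)), (np.int64(178), np.int64(199)), (np.int64(174), np.int64(200)), (np.int64(177), np.int64(200)), (np.int64(180), np.int64(200)), (np.int64(181), np.int64(201))]
```

Run:
```python
from h import *
T=frame("top")
for z in(.1,.2,.3,.35,.4,.45):
    u=proj(T,[.5328,.0847,z]); print(z,u.round(1),((u-[180,90])*4).round(), "px/cm",round(4.72/(1.762-z),2))
c=cv2.imread("pics/s4.png")[60:230,150:300]; cv2.imwrite("pics/c6.png",cv2.resize(c,None,fx=3.5,fy=3.5,interpolation=cv2.INTER_CUBIC))
```

```text
0.1 [237.3 184.6] [229. 378.] px/cm 2.84
0.2 [235.7 180. ] [223. 360.] px/cm 3.02
0.3 [233.9 174.8] [216. 339.] px/cm 3.23
0.35 [232.9 172. ] [212. 328.] px/cm 3.34
0.4 [231.9 168.9] [207. 316.] px/cm 3.47
0.45 [230.7 165.6] [203. 303.] px/cm 3.6
```

View pics/c6.png

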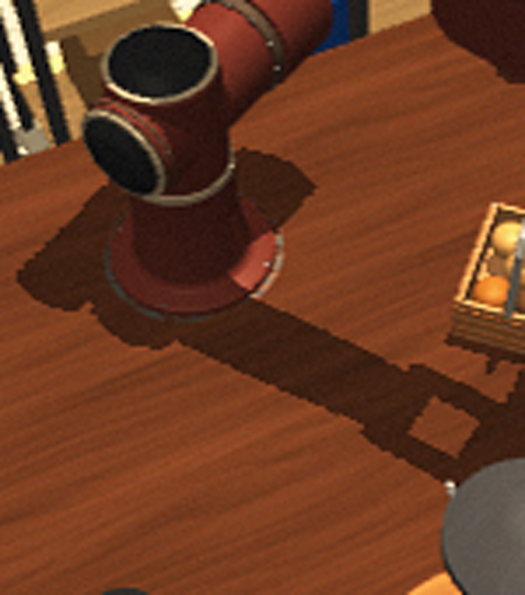

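```bash
python3 -m pendant '[[1,[0.4,0.05,0],-0.215],[1,[0.8,0.1,0],-0.215],[1,[0.8,0.1,0],-0.215],[1,[0.8,0.1,0],-0.215],[1,[0.8,0.1,0],-0.215],[1,[0.8,0.1,0],-0.215],[1,[0.8,0.1,0],-0.215]]'| grep -E "time|pos|contact"
cat > d.py <<'E'
from h import *
import sys
q=manip.state();M=quat(q["tool_rot"]);t=np.array([float(v) for v in sys.argv[1:4]])
print("now",q["tool_pos"].round(4),"yaw of x",np.degrees(np.arctan2(M[1,0],M[0,0])).round(2),"units",(M.T@(t-q["tool_pos"])/.12).round(3),"F",q["contact_force"].round(2),"t",q["time"],"w",q["gripper_width"])
E
python3 d.py .4866 .3897 .121
```

```text
time: 8.0
tool_pos: [0.4514, 0.3544, 0.228]
contact_force: [-0.4, 0.3, -0.3]
now [0.4514 0.3544 0.228 ] yaw of x 83.79 units [0.325 0.261 0.891] F [-0.43  0.33 -0.26] t 8.0 w 0.9999944236655645
```

```bash
python3 -m pendant '[[1,[0.325,0.26,0],0],[1,[0.325,0.26,0.3],0],[1,[0.325,0.26,0.6],0],[1,[0.325,0.26,0.89],0],[1,[0.325,0.26,0.89],0]]'| grep -E "time|pos|contact"
python3 - <<'E'
from h import *
T=frame("top");S=frame("scene")
im=np.hstack([cv2.resize(f["img"][b[1]:b[3],b[0]:b[2],::-1],(400,400),interpolation=cv2.INTER_CUBIC) for f,b in((T,(120,160,200,240)),(S,(295,125,365,195)))])
cv2.imwrite("pics/c7.png",im)
for f in(T,S): print(proj(f,[.4866,.3897,.14]), proj(f,[.481,.338,.14]))
E
python3 d.py .4866 .3897 .121
```

```text
time: 8.5
tool_pos: [0.4828, 0.3878, 0.1152]
contact_force: [-0.8, -1.1, -0.5]
[148.68549361 197.39620737] [163.60348642 198.76027065]
[345.20684389 157.04282161] [333.21543168 161.11463743]
now [0.4862 0.3901 0.122 ] yaw of x 83.87 units [-0.003  0.003  0.008] F [-0.23 -0.27  0.41] t 8.6 w 1.001976551422758
```

View pics/c7.png

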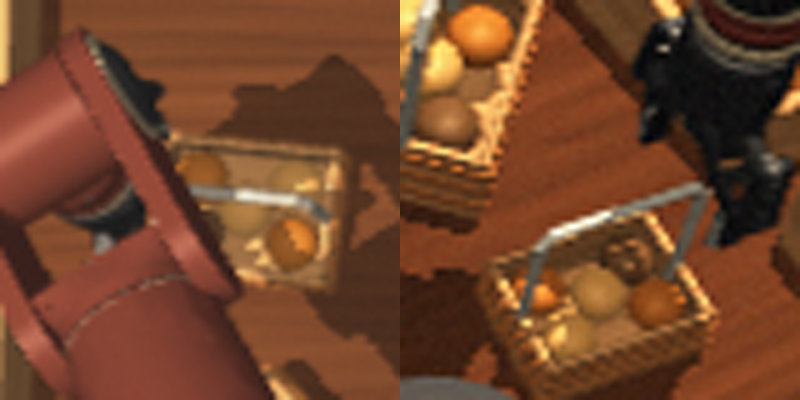

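Run:
```python
from h import *
S=frame("scene")
u=np.array([.107,.994,0]);n=np.array([.994,-.107,0]);P=np.array([.4866,.3897,.135])
for o in(-11,11):
  for z in(-.0,.04): x=proj(S,P+n*.05+u*o/1000+[0,0,z]); print(o,z,((x-[295,125])*400/70+[400,0]).round())
for s in(-61,61): x=proj(S,np.array([.481,.338,.14])+u*s/1000); print(s,((x-[295,125])*400/70+[400,0]).round())
```

```text
-11 -0.0 [709. 249.]
-11 0.04 [723. 214.]
11 -0.0 [738. 239.]
11 0.04 [753. 204.]
-61 [537. 234.]
61 [699. 179.]
```

Picture: the near fingertip is at about (725,243) and the bar's corner at (705,187). Both match the predictions, so I'll close.

```bash
python3 -m pendant '[[0.4,[0,0,0],0],[0,[0,0,0],0],[0,[0,0,0],0],[0,[0,0,0],0],[0,[0,0,0],0],[0,[0,0,0],0],[0,[0,0,0],0],[0,[0,0,0],0]]'; python3 d.py .4866 .3897 .121; python3 -m pendant '[[0,[0,0,-0.02],0],[0,[0,0,-0.05],0],[0,[0,0,-0.1],0],[0,[0,0,-0.15],0],[0,[0,0,-0.2],0],[0,[0,0,-0.25],0],[0,[0,0,-0.25],0]]'
python3 - <<'E'
from h import *
q=manip.state();print(q["contact_force"],q["ft_torque"])
S=frame("scene");T=frame("top");cv2.imwrite("pics/s8.png",S["img"][:,:,::-1]);cv2.imwrite("pics/t8.png",T["img"][:,:,::-1])
im=np.hstack([cv2.resize(f["img"][b[1]:b[3],b[0]:b[2],::-1],(400,400),interpolation=cv2.INTER_CUBIC) for f,b in((T,(120,160,200,240)),(S,(295,125,365,195)))])
cv2.imwrite("pics/c8.png",im)
E
```

```text
time: 9.45
tool_pos: [0.4868, 0.3907, 0.1223]
tool_rot: [0.0, 0.744, 0.669, 0.001]
contact_force: [1.7, 1.6, 0.0]
gripper_width: 0.083
grasp_force: 58.5
now [0.4868 0.3907 0.1223] yaw of x 83.93 units [-0.008 -0.     0.011] F [1.74 1.58 0.05] t 9.45 w 0.08299027853264962
time: 10.15
tool_pos: [0.4872, 0.3909, 0.1538]
tool_rot: [0.0, 0.744, 0.669, 0.001]
contact_force: [0.6, 0.0, -2.5]
gripper_width: 0.08
grasp_force: 58.5
[ 0.62119868  0.03456001 -2.4506733 ] [ 0.22593909 -0.04736588  0.02252135]
```

View pics/c8.png

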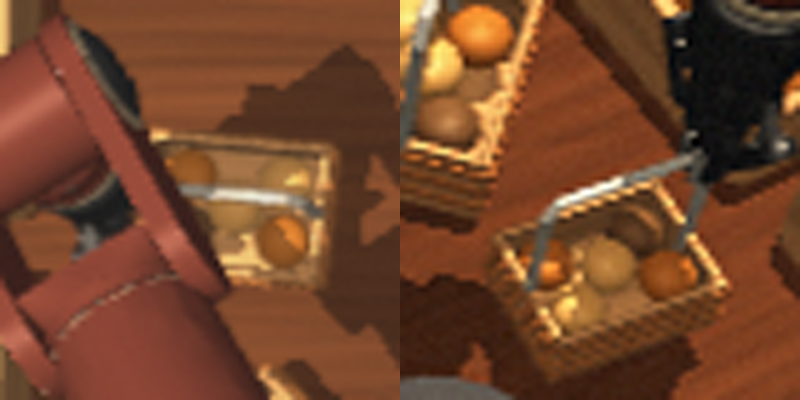

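The basket is held level and clear: free corner (550,208), held corner (700,157). Because the uprights can't pass through the hook, I'll approach radially from the front with the bar above the hook's tip.

```bash
python3 -m pendant '[[0,[0,0,-0.15],0],[0,[0,0,-0.35],0],[0,[0,0,-0.55],0],[0,[0,0,-0.75],0],[0,[0,0,-0.85],0],[0,[0,0,-0.85],0]]'|grep -E "pos|contact|grasp"; for i in 1 2; do python3 -m pendant '[[0,[-0.12,-0.01,0],0],[0,[-0.35,-0.02,0],0],[0,[-0.6,-0.03,0],0],[0,[-0.8,-0.037,0],0],[0,[-0.89,-0.037,0],0],[0,[-0.89,-0.037,0],0]]'|grep -E "pos|contact|grasp"; done; python3 -m pendant '[[0,[-0.1,0,0],-0.02],[0,[-0.2,0,0],-0.05],[0,[-0.3,0,0],-0.08],[0,[-0.4,0,0],-0.11],[0,[-0.5,-0.01,0],-0.14],[0,[-0.6,-0.02,0],-0.17],[0,[-0.7,-0.03,0],-0.2],[0,[-0.8,-0.04,0],-0.23],[0,[-0.89,-0.04,0],-0.256],[0,[-0.89,-0.04,0],-0.256]]'|grep -E "time|pos|contact|grasp"
python3 d.py .44 .0743 .256
python3 - <<'E'
from h import *
S=frame("scene");T=frame("top");cv2.imwrite("pics/s9.png",S["img"][:,:,::-1]);cv2.imwrite("pics/t9.png",T["img"][:,:,::-1])
im=np.hstack([cv2.resize(f["img"][b[1]:b[3],b[0]:b[2],::-1],(400,400),interpolation=cv2.INTER_CUBIC) for f,b in((T,(200,130,290,220)),(S,(235,130,325,220)))])
cv2.imwrite("pics/c9.png",im)
E
```

```text
tool_pos: [0.4873, 0.391, 0.2564]
contact_force: [0.5, -0.3, -2.7]
grasp_force: 58.6
tool_pos: [0.4701, 0.2832, 0.2526]
contact_force: [-0.5, 0.8, -3.0]
grasp_force: 58.7
tool_pos: [0.455, 0.1784, 0.254]
contact_force: [-0.3, 0.4, -2.6]
grasp_force: 58.7
time: 13.05
tool_pos: [0.4391, 0.0734, 0.2541]
contact_force: [-0.4, 0.8, -3.3]
grasp_force: 58.7
now [0.4391 0.0734 0.2541] yaw of x 129.98 units [ 0.001  0.01  -0.016] F [-0.44  0.76 -3.31] t 13.05 w 0.08260117907818736
```

View pics/c9.png

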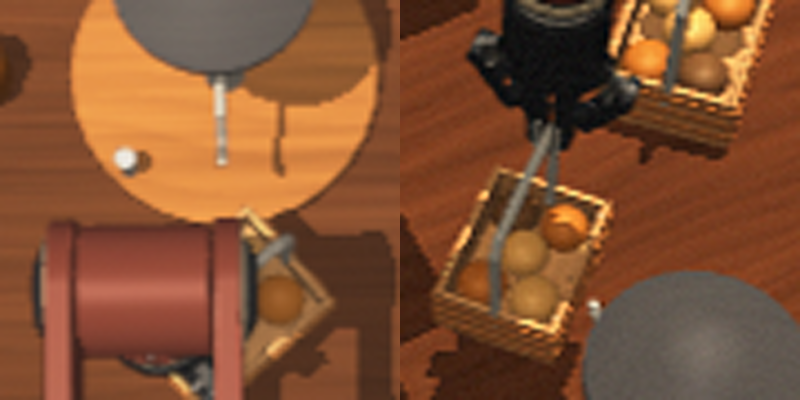

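Picture 10 (my last): the free bar corner is at top (265.3,184.5) and scene (256.8,185.1), and the hook tip at top (249.7,166.4). From here on I'll use numbers only.

Run:
```python
from h import *
T=frame("top");S=frame("scene")
a,d=tri(T,(265.3,184.5),S,(256.8,185.1));print("free corner",a.round(4),round(d,4))
for z in(.265,.273):print(z,plane(T,265.3,184.5,z).round(4),plane(S,256.8,185.1,z).round(4))
q=manip.state();M=quat(q["tool_rot"]);g=q["tool_pos"]-.019*M[:,2];x=M[:,0]
for s in(.105,.11,.115): print(s,(g-s*x).round(4),proj(T,g-s*x),proj(S,g-s*x))
# hook wire pixels in top view
m=cv2.inRange(cv2.cvtColor(T["img"],cv2.COLOR_RGB2HSV),(0,0,120),(180,60,255))
for r in range(148,169):
    xs=np.nonzero(m[r,235:265])[0]+235
    if len(xs): print(r,xs.mean(),len(xs),plane(T,xs.mean(),r,.24).round(4)[:2],end="; ")
```

```text
free corner [ 0.5072 -0.0106  0.2656] 0.0069
0.265 [ 0.5059 -0.0137  0.265 ] [ 0.5082 -0.0072  0.265 ]
0.273 [ 0.5046 -0.0137  0.273 ] [ 0.5126 -0.0096  0.273 ]
0.105 [ 0.5065 -0.0064  0.273 ] [263.00100798 183.94264554] [256.80710304 183.27933056]
0.11 [ 0.5098 -0.0102  0.273 ] [264.18385361 182.92886342] [256.22345787 184.51166976]
0.115 [ 0.513 -0.014  0.273] [265.36596701 181.91570888] [255.6372002 185.7495251]
148 249.0 3 [0.6324 0.0377]; 149 249.0 3 [0.629  0.0378]; 150 249.0 1 [0.6257 0.0378]; 151 249.0 1 [0.6223 0.0379]; 152 249.0 1 [0.6189 0.0379]; 153 249.0 1 [0.6156 0.0379]; 154 249.0 1 [0.6122 0.038 ]; 155 249.0 1 [0.6088 0.038 ]; 156 249.0 1 [0.6055 0.0381]; 166 249.0 1 [0.572  0.0385];
```

```bash
python3 d.py .5594 .0753 .262
```

```text
now [0.439  0.0741 0.2541] yaw of x 130.01 units [-0.637  0.775 -0.066] F [-1.22  0.34 -2.82] t 13.25 w 0.08369056834525715
```

```bash
python3 -m pendant '[[0,[0,0,-0.066],0],[0,[-0.1,0.12,-0.066],0],[0,[-0.2,0.24,-0.066],0],[0,[-0.3,0.365,-0.066],0],[0,[-0.4,0.487,-0.066],0],[0,[-0.45,0.55,-0.066],0],[0,[-0.45,0.55,-0.066],0]]'|grep -E "pos|contact|grasp"; python3 -m pendant '[[0,[-0.04,0.05,0],0],[0,[-0.08,0.1,0],0],[0,[-0.12,0.15,0],0],[0,[-0.16,0.19,0],0],[0,[-0.187,0.225,0],0],[0,[-0.187,0.225,0],0],[0,[-0.187,0.225,0],0]]'|grep -E "pos|contact|grasp"; python3 d.py .5594 .0753 .262
python3 - <<'E'
from h import *
S=frame("scene");T=frame("top");cv2.imwrite("pics/s10.png",S["img"][:,:,::-1]);cv2.imwrite("pics/t10.png",T["img"][:,:,::-1])
print(manip.state()["ft_torque"])
for f,n in((T,"T"),(S,"S")):
    print(n,proj(f,[.5915,.037,.281]).round(1))
    m=cv2.inRange(cv2.cvtColor(f["img"],cv2.COLOR_RGB2HSV),(0,0,110),(180,60,255)); u,v=proj(f,[.5915,.037,.281]).astype(int)
    for r in range(v-14,v+15): print(r,"".join("#" if m[r,c] else "." for c in range(u-25,u+26)))
E
```

```text
tool_pos: [0.5249, 0.0746, 0.2622]
contact_force: [-0.8, 0.2, -3.9]
grasp_force: 58.7
tool_pos: [0.5593, 0.0745, 0.2619]
contact_force: [0.7, 0.2, -3.2]
grasp_force: 58.7
now [0.5593 0.0745 0.2619] yaw of x 130.01 units [ 0.005  0.005 -0.001] F [ 0.71  0.21 -3.22] t 14.65 w 0.08058086103446353
[ 0.11683846  0.10565213 -0.03386683]
T [249.  157.5]
143 ...................................................
144 ...................................................
145 ...................................................
146 .......................................#...........
147 ....................................####...........
148 ...................................####............
149 ..................................###..............
150 .................................###...............
151 .................................##................
152 ...................................................
153 ...................................................
154 ...................................................
155 ...................................................
156 ...................
[... 1812 characters left out ...]
.#..........................
199 .....................##............................
200 .....................#.............................
201 ...................................................
202 ...............................................#...
203 ............................................##.###.
204 ...........................................#######.
205 ..........................................########.
206 .........................................##########
207 ........................................###########
208 ........................................###########
209 .........................................##########
210 ...........................................########
```

Run:
```python
from h import *
T=frame("top");S=frame("scene")
for z in(.272,.281):
  a=plane(T,263.5,146,z);b=plane(T,257.5,151,z);print(z,a.round(4),b.round(4))
  n=np.array([.766,.643]);u=np.array([-.643,.766]);V=np.array([.5915,.037])
  for p in(a,b):print("along",((p[:2]-V)@u).round(4),"perp",((p[:2]-V)@n).round(4))
  for s in((282.5,196.5),(286.5,188.5)):
    p=plane(S,*s,z);print(" S along",((p[:2]-V)@u).round(4),"perp",((p[:2]-V)@n).round(4))
```

```text
0.272 [ 0.6307 -0.01    0.272 ] [0.6145 0.0096 0.272 ]
along -0.0612 perp -0.0002
along -0.0358 perp 0.0
 S along 0.0069 perp -0.0009
 S along 0.0392 perp 0.001
0.281 [ 0.6286 -0.0099  0.281 ] [0.6125 0.0096 0.281 ]
along -0.0598 perp -0.0018
along -0.0345 perp -0.0016
 S along 0.0017 perp 0.0002
 S along 0.0337 perp 0.0022
```

```bash
python3 -m pendant '[[0,[0,0,0.05],0],[0,[0,0,0.1],0],[0,[0,0,0.15],0],[0,[0,0,0.2],0],[0,[0,0,0.2],0],[0,[0,0,0.2],0]]'|grep -E "pos|contact"; for i in 1 2 3; do python3 -m pendant '[[0,[0,0,0.02],0],[0,[0,0,0.03],0],[0,[0,0,0.03],0],[0,[0,0,0.03],0]]'|grep -E "pos|contact"; python3 -c 'from plant import manip;print(manip.state()["ft_torque"].round(3))'; done
```

```text
tool_pos: [0.5592, 0.0745, 0.2377]
contact_force: [0.4, -0.2, -1.9]
tool_pos: [0.5594, 0.0745, 0.2345]
contact_force: [-0.2, 0.1, -3.3]
[0.098 0.082 0.004]
tool_pos: [0.5593, 0.0745, 0.2307]
contact_force: [0.2, 0.4, -3.2]
[ 0.143  0.114 -0.004]
tool_pos: [0.5593, 0.0745, 0.2271]
contact_force: [-0.7, -0.1, -3.0]
[ 0.135  0.082 -0.039]
```

```bash
for i in 1 2 3 4 5; do python3 -m pendant '[[0,[0,0,0.01],0],[0,[0,0,0.02],0],[0,[0,0,0.02],0],[0,[0,0,0.02],0]]'|grep -E "pos|contact"; python3 -c 'from plant import manip;s=manip.state();print(s["ft_torque"].round(3), s["contact_force"].round(1))'; done
```

```text
tool_pos: [0.5593, 0.0745, 0.2247]
contact_force: [-1.0, 0.5, -2.5]
[ 0.075  0.073 -0.02 ] [-1.   0.5 -2.5]
tool_pos: [0.5593, 0.0745, 0.2223]
contact_force: [0.2, 0.1, -3.5]
[ 0.144  0.075 -0.006] [ 0.2  0.1 -3.5]
tool_pos: [0.5594, 0.0743, 0.2203]
contact_force: [-1.0, 0.5, -1.5]
[-0.15   0.177 -0.082] [-1.   0.5 -1.5]
tool_pos: [0.5596, 0.0742, 0.2183]
contact_force: [-2.2, -2.7, 2.8]
[-0.461  0.165 -0.199] [-2.2 -2.7  2.8]
tool_pos: [0.5599, 0.074, 0.2167]
contact_force: [-3.3, -2.7, 6.1]
[-0.71   0.266 -0.276] [-3.3 -2.7  6.1]
```

Contact starts at TCP z ≈ 0.221, which puts the bar at about 0.240. That agrees with a skewed bar sitting in the V. The lateral push is outward, so I'll ease up a little and shift outward.

```bash
python3 -m pendant '[[0,[0,0,-0.035],0],[0,[0,-0.02,-0.035],0],[0,[0,-0.02,-0.035],0]]'|grep -E "pos|contact";for i in 1 2 3 4; do python3 -c 'from plant import manip;s=manip.state();print(s["ft_torque"].round(3), s["contact_force"].round(1))';  python3 -m pendant '[[0,[0,0,0.01],0],[0,[0,0,0.01],0],[0,[0,0,0.01],0]]'|grep -E "pos"; done;  python3 -c 'from plant import manip;s=manip.state();print(s["ft_torque"].round(3), s["contact_force"].round(1))'
```

```text
tool_pos: [0.5576, 0.0736, 0.2189]
contact_force: [2.5, 2.3, -0.8]
[ 0.243 -0.233  0.082] [ 2.5  2.3 -0.8]
tool_pos: [0.5577, 0.0735, 0.2183]
[ 0.453 -0.257  0.179] [ 2.   2.7 -0.2]
tool_pos: [0.5578, 0.0731, 0.2176]
[ 0.301 -0.284  0.09 ] [1.4 2.9 4.1]
tool_pos: [0.558, 0.0729, 0.2169]
[ 0.183 -0.192  0.115] [-0.6  2.5  4.7]
tool_pos: [0.5582, 0.0728, 0.2164]
[ 0.146 -0.189 -0.01 ] [-0.4  2.6  7.8]
```

The lateral force has changed sign after a 2.4 mm shift, so the bar is seated in the V. I'll centre it, relax to roughly zero wrist load, then open.

```bash
python3 -m pendant '[[0,[0,0.009,-0.015],0],[0,[0,0.009,-0.015],0],[0,[0,0.009,-0.015],0]]'|grep -E "pos|contact"; python3 -c 'from plant import manip;s=manip.state();print(s["ft_torque"].round(3))'; python3 -m pendant '[[0.12,[0,0,0],0],[0.15,[0,0,0],0],[0.2,[0,0,0],0],[0.25,[0,0,0],0],[0.3,[0,0,0],0],[0.4,[0,0,0],0],[0.45,[0,0,0],0],[0.45,[0,0,0],0],[0.45,[0,0,0],0],[0.45,[0,0,0],0]]'
python3 - <<'E'
from h import *
S=frame("scene");T=frame("top");cv2.imwrite("pics/s11.png",S["img"][:,:,::-1]);cv2.imwrite("pics/t11.png",T["img"][:,:,::-1])
for f,n,P in((T,"T",[.605,.02,.24]),(S,"S",[.58,.045,.24])):
    u,v=proj(f,P).astype(int)
    m=cv2.inRange(cv2.cvtColor(f["img"],cv2.COLOR_RGB2HSV),(0,0,105),(180,60,255));print(n)
    for r in range(v-15,v+12): print(r,u-25,"".join("#" if m[r,c] else "." for c in range(u-25,u+26)))
E
```

```text
tool_pos: [0.5584, 0.0731, 0.2168]
contact_force: [-1.0, 0.3, 3.7]
[-0.174 -0.119 -0.058]
time: 21.45
tool_pos: [0.5583, 0.0737, 0.2165]
tool_rot: [0.0, 0.423, 0.906, 0.0]
contact_force: [1.6, 1.5, 0.5]
gripper_width: 0.448
grasp_force: 0.1
T
141 229 ..........................#####....................
142 229 ...........................##......................
143 229 ...................................................
144 229 ...................................................
145 229 ...................................................
146 229 ...................................................
147 229 ...................................................
148 229 ...................................................
149 229 ...................................................
150 229 ...................................................
151 229 ...................................................
152 229 ...................................................
153 229 ....................................##.............
154 229 .................................######............
155 229 .........
[... 1684 characters left out ...]
...........#........................#...
200 256 ......................##.....................#.....
201 256 .......................#..................##.......
202 256 ............................................#######
203 256 ........................................##..#######
204 256 .........................................#.########
205 256 .........................................##########
206 256 .........................................##########
207 256 .........................................##########
208 256 ........................................###########
209 256 ....................#...................###########
210 256 ...................##...................###########
```

```bash
python3 -m pendant '[[0.6,[0,0,0],0],[0.8,[0,0,0],0],[1,[0,0,0],0],[1,[0,0,0],0],[1,[0,0,0],0],[1,[0,0,0],0]]'
python3 - <<'E'
from h import *
S=frame("scene");T=frame("top")
print(manip.state()["ft_torque"])
a=plane(T,266,153.3,.237);b=plane(T,258.5,157,.237);print(a,b,"angle",np.degrees(np.arctan2(*(b-a)[[1,0]])))
for f,n,P in((T,"T",[.605,.02,.24]),(S,"S",[.58,.045,.24])):
    u,v=proj(f,P).astype(int)
    m=cv2.inRange(cv2.cvtColor(f["img"],cv2.COLOR_RGB2HSV),(0,0,95),(180,60,255));print(n)
    for r in range(v-8,v+8): print(r,u-25,"".join("#" if m[r,c] else "." for c in range(u-25,u+26)))
E
```

```text
time: 22.15
tool_pos: [0.5583, 0.0737, 0.2164]
tool_rot: [-0.0, 0.423, 0.906, -0.0]
contact_force: [0.3, 0.1, -0.3]
gripper_width: 1.001
grasp_force: 0.0
[ 0.00778797 -0.00359113  0.00083995]
[ 0.61431658 -0.01805087  0.237     ] [0.60226257 0.00688    0.237     ] angle 115.80365946793273
T
148 229 ...................................................
149 229 ...................................................
150 229 ...................................................
151 229 ...................................................
152 229 ...................................................
153 229 ...................................................
154 229 ...................................####............
155 229 ..................................#####............
156 229 ...............................#####...............
157 229 .............................#####.................
158 229 ............................##.....................
159 229 ...................................................
160 229 ...................................................
161 229 ....................
[... 413 characters left out ...]
....................##..################
196 256 ..............................#.###################
197 256 .............................###.#.#######.########
198 256 ......................#......#....#################
199 256 ......................#.....#.#.#######.###########
200 256 ......................##......#####################
201 256 .......................#.....##.#######.###########
202 256 ...............................###.################
203 256 ............................#.#####.###############
204 256 .............................####.##.##############
205 256 ...........................########################
206 256 ..........................#.#...##.#.##############
```

```bash
python3 -m pendant '[[1,[0.1,0,0],0],[1,[0.25,0,0],0],[1,[0.4,0,0],0],[1,[0.6,0,0],0],[1,[0.8,0,0],0],[1,[0.8,0,0],0]]'|grep -E "pos|contact"; python3 -m pendant '[[1,[0.3,-0.3,-0.2],0],[1,[0.6,-0.6,-0.4],0],[1,[0.6,-0.8,-0.5],0],[1,[0.6,-0.8,-0.5],0],[1,[0.6,-0.8,-0.5],0]]'|grep -E "time|pos|contact"
python3 - <<'E'
from h import *
S=frame("scene");T=frame("top");cv2.imwrite("pics/s12.png",S["img"][:,:,::-1]);cv2.imwrite("pics/t12.png",T["img"][:,:,::-1])
for f,n,P in((T,"T",[.605,.02,.24]),(S,"S",[.58,.045,.24])):
    u,v=proj(f,P).astype(int)
    m=cv2.inRange(cv2.cvtColor(f["img"],cv2.COLOR_RGB2HSV),(0,0,105),(180,60,255));print(n)
    for r in range(v-18,v+15): print(r,u-30,"".join("#" if m[r,c] else "." for c in range(u-30,u+31)))
# basket rim / bystanders: colour segments
hs=cv2.cvtColor(T["img"],cv2.COLOR_RGB2HSV); 
a=cv2.imread("pics/top0.png")[:,:,::-1].astype(int); d=abs(a-T["img"]).sum(2)
for n,(u,v) in dict(jar=(192,143),cups=(341,188),bun=(324,149)).items(): print(n,d[v-12:v+13,u-12:u+13].mean())
E
```

```text
tool_pos: [0.4943, 0.1498, 0.2164]
contact_force: [0.0, 0.4, -0.1]
time: 23.35
tool_pos: [0.3768, 0.1408, 0.2772]
contact_force: [-0.1, 0.2, -0.0]
T
138 224 .......###########################...........................
139 224 ........############################.........................
140 224 .........###########################.........................
141 224 ..........##########################.........................
142 224 ............######################...........................
143 224 ..............##################.............................
144 224 .................############................................
145 224 ...................##........................................
146 224 .............................................................
147 224 ........................###..................................
148 224 ........................###..................................
149 224 ........................###..................................
150 224 .........................##..................................
151 224 .........................##......
[... 3003 characters left out ...]
........................############.
205 251 ..............................................###############
206 251 ............................................#.#############..
207 251 ..........................#..................###############.
208 251 ........................##..................#################
209 251 ........................##..................#################
210 251 .......................###..................################.
211 251 .......................##.....................##############.
212 251 ......................###.......................###########.#
213 251 .....................###......................#.###########..
jar 1.536
cups 1.4816
bun 1.5008
```

```bash
python3 -m pendant '[[1,[0,0,0],0],[1,[0,0,0],0],[1,[0,0,0],0],[1,[0,0,0],0],[1,[0,0,0],0]]'|grep time; python3 -c '
from h import *
T=frame("top");a=cv2.imread("pics/t12.png")[:,:,::-1].astype(int);print("motion",abs(a-T["img"])[140:185,225:285].max())
print(manip.job_done())'
```

```text
time: 23.95
motion 4
the job is handed in; nothing more can be done
None
```

The job is handed in: the carousel is against its stop with the hook facing front, and the basket hangs still by the middle of its handle on that hook, with the gripper clear. The cups, jar and bun did not move, and the run took about 24 s of the 64 s allowed.

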